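# Open the dial padlock of the gouge chest and hold it up

## Task

The gouge chest is locked with a dial padlock whose first numbers are already in: turn the dial clockwise, click by click, to the last one, the third click past the index line, without running past it. Then pull the lock's case back so that its shackle draws fully open, take the lock off the staple, and finish still holding it: level, dial face up, shackle open, a good 10 cm clear above the chest for the carver to see. Leave the tools and materials lying about where they are.

Things in the scene. Friction and masses are not known exactly. Their poses are not given: they have to be found in the camera images.
- chest: Fixed low wooden chest, 260 mm (x) by 340 mm (y), 105 mm high; origin under its centre, z up. The half of its flat top towards its -x side is a fixed board on which the padlock lies; the other half is the closed lid. The hasp strap is let in flush with the wood.
- staple (a point): The steel staple on the chest top: an arch of 5 mm wire in the chest's y-z plane (normal along the chest's x), inside width 14 mm, inside height 19.5 mm, outside 24 mm wide and 24.5 mm high. The point is in the middle of its opening, 12 mm above the chest top. The padlock's toe leg passes through it along x.
- lock_center (a point): Centre of the padlock's steel case: 52 mm (x) by 48 mm (y) by 24 mm thick, dial not counted; 0.45 kg in all, loose, lying on its back on the chest top (this point 12 mm above it), shackle through the staple. x points to the shackle end (end face at 26 mm), y to the toe side, z out of the dial face. At the start the staple lies about 38 mm ahead along x.
- bow (a point): Middle of the bow of the padlock's shackle, on the bar's centre line: 7 mm round bar lying at half the case's thickness, toe leg at the lock's y = +14 mm, heel leg at y = -14 mm. 57.5 mm ahead (lock's x) of the case's centre when shut, 79.5 mm when fully drawn. The toe tip, 6 mm inside the case when shut, then stands 16 mm clear of it.
- mouth (a point): Point fixed to the case, 34 mm ahead (lock's x) of its centre, on the toe leg's line (y = +14 mm): the middle of the 16 mm gap that opens between case and toe tip when the shackle is fully drawn. With the staple in the gap (this point within about 4 mm of staple along the lock's x) the open lock lifts straight up off the staple.
- dial_grip (a point): Centre of the dial's black fluted grip, on the dial's axis, which is the z axis through the case's centre: 27 mm diameter, from 3.6 to 19.4 mm above the case's face (this point: 11 mm above it, 23 mm above the case's centre). Below it a 37 mm flange with 12 white ticks. x points along the dial's white pointer line; the black index line is on the case, towards the shackle.
- dial (a joint): Dial angle in rad: 0 with the pointer at the index line, growing clockwise seen from above. A click notch every 0.524 rad (30 degrees), about 0.03 N m each; a dial let go within 0.2 rad of a notch springs into it. It starts in one of -1.047, -0.524, 0, 0.524. The lock opens only in the notch at 1.571 (third past the index: pointer towards the lock's -y). It also turns freely beyond it.
- shackle (a joint): How far the shackle is drawn out of the case, in m: 0 shut, 0.022 fully drawn (end stop). Blocked after about 2 mm unless the dial is in its opening notch; then it slides with about 2 N and stays where it is. The staple holds the shackle when the case is pulled along the lock's -x: from the start about 12 mm of slack, then 22 mm of draw. Drawn, it keeps the dial from turning.
- gouge: Bystander: gouge with square wooden handle, 190 mm long, 22 mm high, lying on the chest lid; origin under the ferrule, blade along +x.
- wax_tin: Bystander: round aluminium tin, 65 mm diameter, 22 mm high, on the chest top; origin under its centre.
- pencil: Bystander: flat carpenter's pencil, 150 x 14 x 8 mm, on the chest top; origin under its centre, length along x.
- mallet: Bystander: round wooden carver's mallet standing on its head, 90 mm diameter, 255 mm high; origin under its centre.
- oilstone: Bystander: oilstone in its wooden case, 215 x 75 x 40 mm; origin under its centre.
- sanding_block: Bystander: cork sanding block, 110 x 65 x 35 mm; origin under its centre.
- oil_can: Bystander: grey can, 64 mm diameter, 130 mm high; origin under its centre.
- carved_block: Bystander: reeded limewood block, 120 x 70 x 50 mm; origin under its centre.
There are look-alikes about, which are no part of the job. Of the things that look like the part that bears lock_center, the middle-sized one is meant.

How it is judged (in metres and radians):
On the way, in this order (a step that is already met when the one before it is completed fails the run):
1. the dial stands in the opening notch, the third click past the index line (value of joint dial between 1.42 and 1.72 rad), for 0.1 s.
2. the shackle is drawn fully open (value of joint shackle above 0.019 m), for 0.2 s.
At the end, for the whole second after the job is handed in: The gripper holds the lock still, its case's centre at least 95 mm above the chest top, touching nothing of the chest, dial face up within 0.3 rad of level, the dial still in its opening notch and the shackle drawn out by at least 18 of its 22 mm (height (world z) of lock_center above 0.2 m and value of joint shackle above 0.018 m and value of joint dial between 1.3 and 1.85 rad and angle between lock_center's own z axis and vertical below 0.3 rad and contact force between the fingers and lock above 1 N and contact force between lock and chest below 0.1 N and linear speed of lock below 0.03 m/s); the arm keeps its last pose, push and grip.
It fails at once if the dial is run past the opening notch, to the next click (value of joint dial above 1.95 rad).
It fails at once if a bystander is moved by more than 30 mm (distance of any of gouge, wax_tin, pencil, mallet, oilstone, sanding_block, oil_can, carved_block from where it was at the start of the episode above 0.03 m).
It also fails if it takes over 64 s, if anything falls off the work surface, if the arm or the gripper's body presses on something with over 40 N, if the wrist force passes 120 N, or if a joint passes its speed limit or range.

## Robot

A 6-joint arm with a two-finger parallel gripper is mounted at the origin on the work surface. World frame = base frame: x ahead of the robot, y to its left, z up, the work surface at z = 0. Lengths are in mm, angles in degrees, forces in N, time in s.
With the tool pointing down it reaches from about 350 to 1000 mm from the base axis. Payload 7.1 kg.
Tool frame: the origin (TCP) lies on the centre line of the jaws, within the pads' length; the fingertips stand 11 mm ahead of it and the grasp point (between the pads) lies 8 mm behind it; z points along the fingers, y is the line along which they close (so a half turn about z gives the same grasp; the last joint's range is limited). The gripper opens to 85 mm and grips with 20 to 120 N. Pads are 22 mm wide; open, the fingers measure 114 mm over their backs; the gripper's body (76 mm by 85 mm) begins 54 mm behind the grasp point. The pads swing forward as they close: fully open they stand 13 mm farther back than shut.
Start: joints at [-65.489, 24.242, 93.386, -0, 62.372, -1.089], TCP at [270.066, -563.622, 242.319] pointing down, gripper open.
Joint ranges: [-172.04, 172.04], [-51.8, 120.97], [4.93, 147.93], [-75.15, 255.16], [6.16, 154.13], [-145.62, 145.62]. Speed limits (degrees/s): [136.94, 136.94, 172.46, 180, 180, 180].

## Interface

Orientations are given as a 3x3 rotation matrix whose columns are the frame's x, y, z axes.
In Python, from rig import * gives the robot as it stands.
- The arm moves only by the shell command python3 -m jog 'ROWS' [FORCE]. ROWS is a JSON object of lists of equal length, an entry for each row: "xyz": the shift along the tool's x, y, z in cm, a list of three; "turn": the turn, a rotation vector about the tool's x, y, z in degrees, a list of three; "grip": the opening, from 0 (shut) to 1 (fully open). In form: {"xyz": [[dx, dy, dz], ...], "turn": [[wx, wy, wz], ...], "grip": [grip, ...]}. A call has 1 to 8 rows; each row shifts and turns the commanded pose from where the row before left it, along the tool's axes as they then stand; what a row does not reach is not made up. A row lasts 1/10 s, in which the tool goes at most 50 mm and 8.59 degrees, less where a joint would pass 70% of its speed; a pose out of reach is approached as far as the arm can. A call is refused whole if a number of a shift passes 5 or a number of a turn 8.59, either way. A call with a gripper value outside its range is refused whole. The fingers move at their own pace and stop on an object; FORCE is the grip in N (left out, the last holds). Time passes only in rows, so rows that do not move let the fingers close. It gives the time, the measured TCP pose, the force, the opening and the grip force at its end, in the units of the state.
- get_state(): the state, without advancing time (a new reading comes with each control period).
- camera(name): name is "scene" or "top" or "wrist"; returns a dict with "image" (384x512x3 uint8, red, green, blue), "intrinsics" (3x3 intrinsics, pixels), "camera_from_world" (4x4, takes a point from world to camera coordinates). Camera axes: x right, y down, z forward; pixel columns grow to the right and rows downward; lengths in mm; the calibration is good to about 2 mm. A picture is of the moment at which its call begins. There is no depth.
- sign_off(): hands the job in; it is judged then, once.
The state is a dict: "t": time; "qpos": joint angles; "qvel": joint speeds; "effort": joint torques, N m; "tcp_pos": TCP position; "ee_rot": TCP orientation; "wrist_force": force on the tool from outside, world axes, zero at the start; "wrist_torque": the same for the moment, N m; "opening": opening from 0.0 (shut) to 1.0 (fully open); "finger_force": force on a finger pad.
Only numpy, scipy, OpenCV 4.12 (cv2) and the standard library are available. Lean on these libraries where they do the work, as an engineer would, in place of code of your own. Each camera call takes 0.05 s, during which the arm holds its last target. There are 200 camera calls.

## Working session

There is one attempt and no reset: what is moved stays moved. The work goes in short steps, Python scripts to look and compute and a shell command to move; the robot and the scene stay as the last step left them, time stands still between calls to the robot, and variables do not carry over. Pictures are saved under pics/ and viewed, at most 10 in all, crops included, and the job is handed in when it is done.

```bash
mkdir -p pics
cat > h.py <<'E'
from rig import *
import numpy as np, cv2
def snap(n,f,crop=None,s=1):
    c=camera(n); im=c["image"][:,:,::-1]
    if crop: im=im[crop[1]:crop[3],crop[0]:crop[2]]
    im=cv2.resize(im,None,fx=s,fy=s,interpolation=cv2.INTER_CUBIC); cv2.imwrite("pics/"+f,im)
    np.savez("pics/"+f+".npz",K=c["intrinsics"],T=c["camera_from_world"],im=c["image"])
def ray(f,u,v,z):
    d=np.load("pics/"+f+".npz"); K,T=d["K"],d["T"]; R,t=T[:3,:3],T[:3,3]
    o=-R.T@t; r=R.T@np.linalg.inv(K)@[u,v,1]; return o+r*(z-o[2])/r[2]
def proj(f,p):
    d=np.load("pics/"+f+".npz"); q=d["T"][:3,:3]@np.array(p)+d["T"][:3,3]; q=d["K"]@q; return q[:2]/q[2]
E
python3 - <<'E'
from h import *
snap("top","top.png"); snap("scene","scene.png")
a=cv2.imread("pics/top.png");b=cv2.imread("pics/scene.png")
cv2.imwrite("pics/both.png",cv2.resize(a,(800,600),interpolation=cv2.INTER_CUBIC))
for f in("top.png","scene.png"):
    d=np.load("pics/"+f+".npz");print(d["K"],d["T"])
s=get_state();print(s)
E
```

```text
[[449.79514604   0.         254.34393562]
 [  0.         449.79514604 193.29009823]
 [  0.           0.           1.        ]] [[ 1.19383643e-02 -9.99925006e-01  2.73084418e-03 -7.26860162e+00]
 [-9.97133190e-01 -1.21090174e-02 -7.46911860e-02  5.37819637e+02]
 [ 7.47186525e-02 -1.83132477e-03 -9.97202973e-01  1.36927585e+03]
 [ 0.00000000e+00  0.00000000e+00  0.00000000e+00  1.00000000e+00]]
[[409.1920204    0.         256.82284666]
 [  0.         409.1920204  183.24855794]
 [  0.           0.           1.        ]] [[-8.66493928e-01  4.98925157e-01 -1.61851906e-02  4.44900832e+02]
 [ 4.04844936e-01  6.83395021e-01 -6.07512817e-01 -1.42381054e+02]
 [-2.92042549e-01 -5.32958659e-01 -7.94144960e-01  1.44801365e+03]
 [ 0.00000000e+00  0.00000000e+00  0.00000000e+00  1.00000000e+00]]
{'t': 0.1, 'qpos': array([-6.54877902e+01,  2.42813480e+01,  9.34262262e+01,  5.57734059e-04,
        6.23719217e+01, -1.09085956e+00]), 'qvel': array([ 0.0013816 ,  0.01180276, -0.10044797, -0.04582405,  0.01667706,
        0.00862159]), 'effort': array([-6.67714194e-04, -5.58424294e+01, -2.82445586e+01, -7.41461940e-05,
        2.96306760e-03, -2.27154641e-05]), 'tcp_pos': array([ 269.89256904, -563.20237792,  241.61496759]), 'ee_rot': array([[ 9.01811341e-01,  4.32129590e-01, -5.67794933e-04],
       [ 4.32129961e-01, -9.01810453e-01,  1.26599624e-03],
       [ 3.50310283e-05, -1.38705097e-03, -9.99999037e-01]]), 'wrist_force': array([-0.11030846, -0.14342148,  0.1844514 ]), 'wrist_torque': array([ 0.01448326,  0.01258632, -0.00142964]), 'finger_force': 0.0, 'opening': 0.9999503682526899}
```

View pics/both.png

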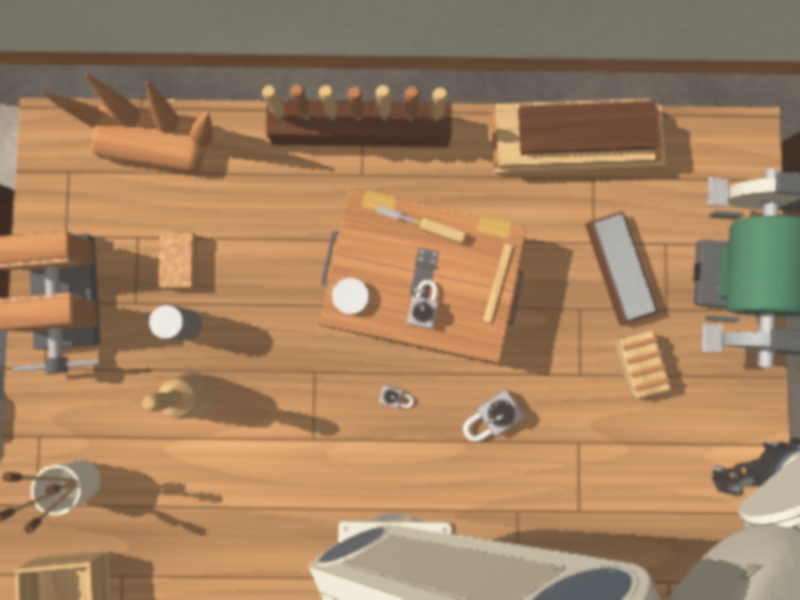

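View pics/scene.png

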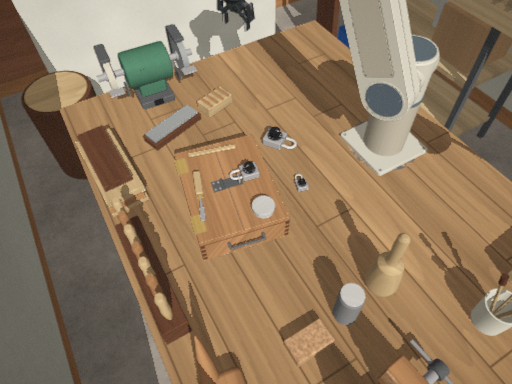

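Run:
```python
from h import *
k=.64
d=ray("top.png",422.5*k,312*k,128); print("dial",d)
for u,v in((350,192),(525,228),(500,362),(320,325)): print(ray("top.png",u*k,v*k,105)[:2])
print("bow",ray("top.png",427*k,284*k,117))
s=get_state();R=s["ee_rot"]
print(R.T@(np.array([d[0]-60,d[1],300])-s["tcp_pos"]))
d=np.load("pics/top.png.npz")["im"][140:250,190:350,::-1]
cv2.imwrite("pics/c.png",cv2.resize(d,None,fx=5,fy=5,interpolation=cv2.INTER_CUBIC))
```

```text
dial [512.10658569 -46.49959989 128.        ]
[737.54529527  90.846499  ]
[ 673.30818355 -237.74426669]
[ 422.84735013 -191.19874677]
[487.11495774 142.11400906]
bow [564.55518575 -54.72714132 117.        ]
[ 387.60746344 -387.30888136  -57.83429264]
```

View pics/c.png

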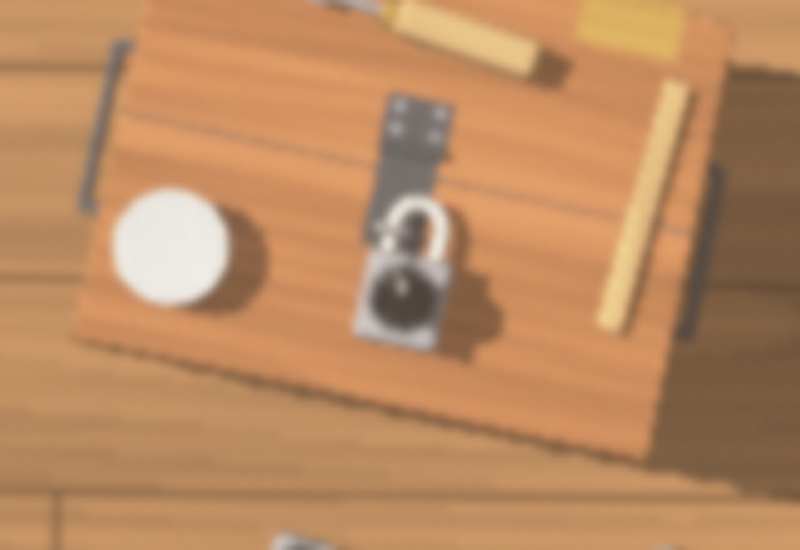

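```bash
python3 -m jog '{"xyz":[[3.2,-3.2,-0.5],[3.2,-3.2,-0.5],[3.2,-3.2,-0.5],[3.2,-3.2,-0.5],[3.2,-3.2,-0.5],[3.2,-3.2,-0.5],[3.2,-3.2,-0.5],[3.2,-3.2,-0.5]],"turn":[[0,0,0],[0,0,0],[0,0,0],[0,0,0],[0,0,0],[0,0,0],[0,0,0],[0,0,0]],"grip":[1,1,1,1,1,1,1,1]}'
python3 -m jog '{"xyz":[[3.2,-3.2,-0.5],[3.2,-3.2,-0.5],[3.2,-3.2,-0.5],[0,0,0],[0,0,0],[0,0,0],[0,0,0],[0,0,0]],"turn":[[0,0,0],[0,0,0],[0,0,0],[0,0,0],[0,0,-8.5],[0,0,-8.5],[0,0,-8.5],[0,0,-8.5]],"grip":[1,1,1,1,1,1,1,1]}'
python3 -m jog '{"xyz":[[0,0,0],[0,0,0],[0,0,0],[0,0,0]],"turn":[[0,0,-8.5],[0,0,-8.5],[0,0,-2.4],[0,0,0]],"grip":[1,1,1,1]}'
python3 - <<'E'
from h import *
snap("wrist","w1.png",None,1.5)
s=get_state();print(s["t"],s["tcp_pos"],s["ee_rot"],s["qpos"])
d=np.load("pics/w1.png.npz");print(d["K"],d["T"], proj("w1.png",[512,-46.5,128])*1.5)
E
```

```text
t: 0.9
tcp_pos: [390.4, -220.3, 282.4]
ee_rot: [[0.902, 0.432, -0.0], [0.432, -0.902, 0.0], [-0.0, -0.0, -1.0]]
wrist_force: [1.5, -1.4, 0.3]
opening: 1.0
finger_force: 0.0
t: 1.7
tcp_pos: [435.0, -94.4, 297.0]
ee_rot: [[0.501, 0.866, -0.001], [0.866, -0.501, 0.0], [-0.0, -0.001, -1.0]]
wrist_force: [0.2, 0.4, -0.7]
opening: 0.997
finger_force: 0.0
t: 2.1
tcp_pos: [435.0, -94.5, 297.0]
ee_rot: [[0.191, 0.982, -0.001], [0.982, -0.191, 0.0], [-0.0, -0.001, -1.0]]
wrist_force: [0.7, -0.2, -0.9]
opening: 0.997
finger_force: 0.0
2.15 [435.06307564 -94.44182992 297.04755155] [[ 1.92479393e-01  9.81300778e-01 -6.82963039e-04]
 [ 9.81301013e-01 -1.92479400e-01  5.61635833e-05]
 [-7.63429477e-05 -6.81002654e-04 -9.99999765e-01]] [-1.37751854e+01  4.73115219e+00  1.11885875e+02 -6.92387614e-03
  6.34217447e+01 -2.67456973e+00]
[[265.6048157    0.         253.123284  ]
 [  0.         265.6048157  197.39764619]
 [  0.           0.           1.        ]] [[ 9.81775198e-01 -1.90044382e-01 -7.70519457e-04 -4.45312782e+02]
 [-1.80000909e-01 -9.31175696e-01  3.17035482e-01 -6.74705725e+01]
 [-6.09683013e-02 -3.11118878e-01 -9.48413364e-01  4.28761543e+02]
 [ 0.00000000e+00  0.00000000e+00  0.00000000e+00  1.00000000e+00]] [470.29438637 192.24916606]
```

View pics/w1.png

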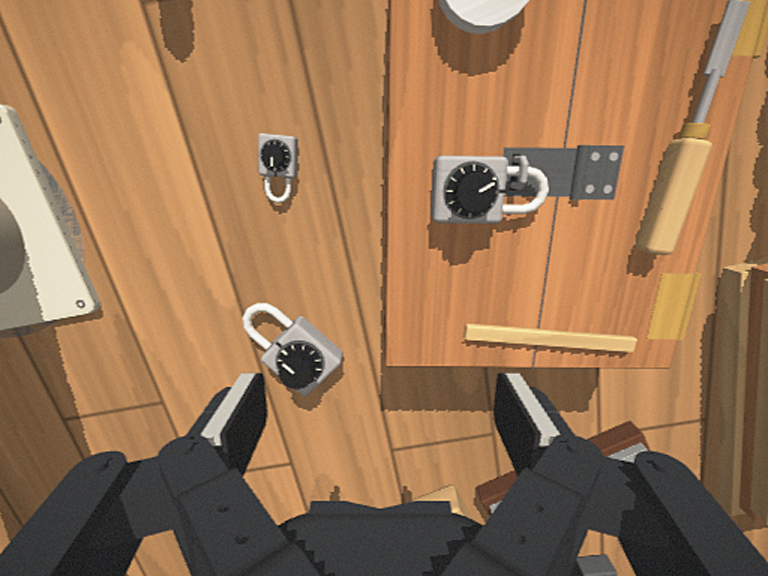

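```bash
cat >> h.py <<'E'
def rect(f,out,c,z,h=50,s=6):
    d=np.load("pics/"+f+".npz")
    w=np.array([[c[0]+h,c[1]+h,z],[c[0]+h,c[1]-h,z],[c[0]-h,c[1]-h,z],[c[0]-h,c[1]+h,z]])
    src=np.float32([proj(f,p) for p in w]); n=2*h*s
    M=cv2.getPerspectiveTransform(src,np.float32([[0,0],[n,0],[n,n],[0,n]]))
    cv2.imwrite("pics/"+out,cv2.warpPerspective(d["im"][:,:,::-1],M,(n,n),flags=cv2.INTER_CUBIC))
E
python3 - <<'E'
from h import *
rect("w1.png","r1.png",(530,-50),129)
E
```

```text
(no output)
```

View pics/r1.png

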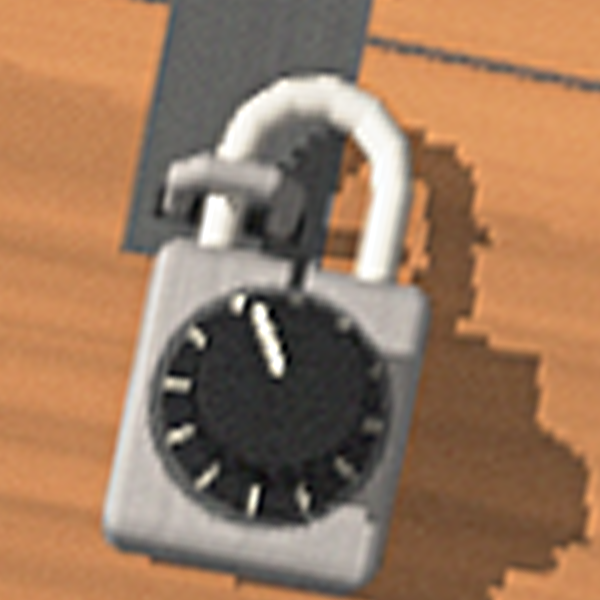

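```bash
python3 -m jog '{"xyz":[[3.16,3.28,0],[3.16,3.28,0],[0,0,3],[0,0,3],[0,0,3],[0,0,1.5],[0,0,0],[0,0,0]],"turn":[[0,0,0],[0,0,0],[0,0,-7.5],[0,0,-7.5],[0,0,-7.5],[0,0,-7.5],[0,0,0],[0,0,0]],"grip":[0.6,0.6,0.6,0.6,0.6,0.6,0.6,0.6]}' 40
python3 - <<'E'
from h import *
snap("wrist","w2.png")
s=get_state();print(s["t"],s["tcp_pos"],s["qpos"][5])
print(s["ee_rot"].T@(np.array([511.5,-45,146.5])-s["tcp_pos"]),proj("w2.png",[511.5,-45,131]))
rect("w2.png","r2.png",(530,-50),131)
E
```

```text
t: 2.95
tcp_pos: [512.0, -44.8, 192.5]
ee_rot: [[-0.321, 0.947, -0.0], [0.947, 0.321, -0.0], [0.0, -0.0, -1.0]]
wrist_force: [-0.2, -0.0, 0.6]
opening: 0.603
finger_force: 0.0
3.0 [512.49225218 -44.78999074 193.13561322] -25.09459641480394
[ 0.14576757 -1.05627411 46.63445213] [251.52914889 218.69847354]
```

View pics/r2.png

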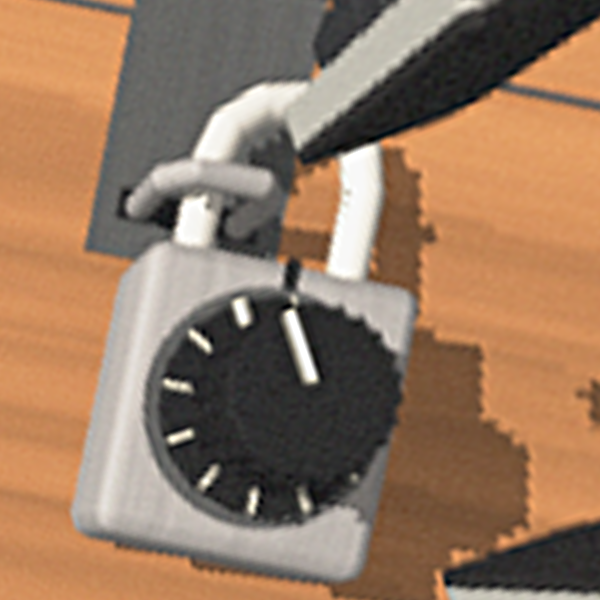

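```bash
python3 -m jog '{"xyz":[[0.1,-0.1,2],[0,0,1.7],[0,0,1],[0,0,0],[0,0,0]],"turn":[[0,0,0],[0,0,0],[0,0,0],[0,0,0],[0,0,0]],"grip":[0.6,0.6,0.6,0.6,0.6]}' 40
python3 -m jog '{"xyz":[[0,0,0],[0,0,0],[0,0,0],[0,0,0],[0,0,0],[0,0,0]],"turn":[[0,0,0],[0,0,0],[0,0,0],[0,0,0],[0,0,0],[0,0,0]],"grip":[0.2,0.2,0.2,0.2,0.2,0.2]}' 40
```

```text
t: 3.5
tcp_pos: [511.2, -44.0, 146.1]
ee_rot: [[-0.325, 0.946, 0.001], [0.946, 0.325, -0.0], [-0.001, 0.001, -1.0]]
wrist_force: [0.7, -0.7, 0.5]
opening: 0.596
finger_force: 0.0
t: 4.1
tcp_pos: [511.1, -44.1, 146.4]
ee_rot: [[-0.325, 0.946, 0.001], [0.946, 0.325, -0.0], [-0.001, 0.001, -1.0]]
wrist_force: [-1.1, -0.7, 5.4]
opening: 0.292
finger_force: 39.0
```

```bash
python3 -m jog '{"xyz":[[0,0,0],[0,0,0],[0,0,0],[0,0,0],[0,0,0],[0,0,0],[0,0,0],[0,0,0]],"turn":[[0,0,7.5],[0,0,7.5],[0,0,7.5],[0,0,7.5],[0,0,7.5],[0,0,7.5],[0,0,7.5],[0,0,7.5]],"grip":[0.2,0.2,0.2,0.2,0.2,0.2,0.2,0.2]}'
python3 -m jog '{"xyz":[[0,0,0],[0,0,0],[0,0,0],[0,0,0],[0,0,0],[0,0,0],[0,0,0],[0,0,0]],"turn":[[0,0,7.5],[0,0,7.5],[0,0,7.5],[0,0,7.5],[0,0,7.5],[0,0,7.5],[0,0,7.5],[0,0,7.5]],"grip":[0.2,0.2,0.2,0.2,0.2,0.2,0.2,0.2]}'
python3 -m jog '{"xyz":[[0,0,0],[0,0,0]],"turn":[[0,0,0],[0,0,0]],"grip":[0.2,0.2]}'
python3 - <<'E'
from h import *
snap("wrist","w3.png")
s=get_state();print(s["wrist_torque"],s["wrist_force"],s["qpos"])
rect("w3.png","r3.png",(530,-50),131)
E
```

```text
t: 4.9
tcp_pos: [512.4, -44.2, 146.5]
ee_rot: [[0.66, 0.751, 0.004], [0.751, -0.66, -0.001], [0.002, 0.003, -1.0]]
wrist_force: [2.5, -0.9, 0.0]
opening: 0.294
finger_force: 39.2
t: 5.7
tcp_pos: [512.0, -44.6, 146.4]
ee_rot: [[0.981, -0.196, 0.003], [-0.196, -0.981, -0.001], [0.003, 0.001, -1.0]]
wrist_force: [1.8, -3.0, 2.2]
opening: 0.296
finger_force: 39.4
t: 5.9
tcp_pos: [512.0, -44.5, 146.4]
ee_rot: [[0.982, -0.187, 0.003], [-0.187, -0.982, -0.001], [0.003, 0.0, -1.0]]
wrist_force: [1.8, -4.7, 6.7]
opening: 0.294
finger_force: 39.7
[-0.82776316 -0.27512816 -0.07134211] [ 0.78174358 -4.78925249  6.32550325] [-6.27426805e+00  2.30131644e+01  1.11321913e+02 -4.97098639e-02
  4.54816183e+01  9.45435983e+01]
```

View pics/r3.png

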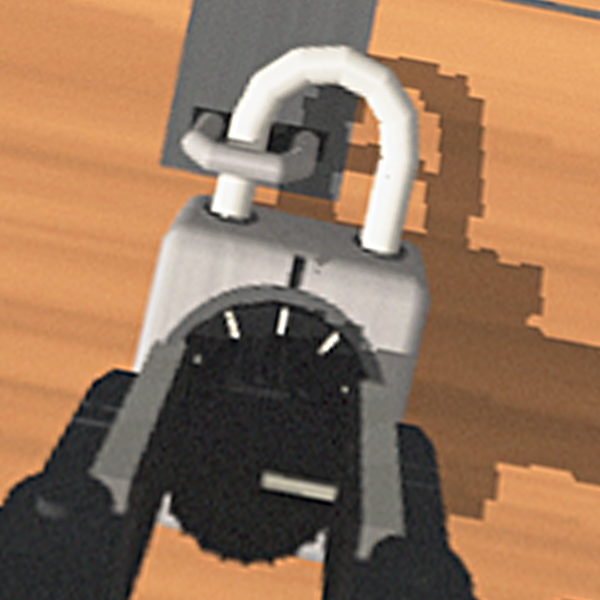

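```bash
python3 -m jog '{"xyz":[[0,0,0],[0,0,0],[0,0,0],[0,0,0],[0,0,0]],"turn":[[0,0,0],[0,0,0],[0,0,0],[0,0,0],[0,0,0]],"grip":[0.5,0.5,0.5,0.5,0.5]}'
python3 - <<'E'
from h import *
snap("wrist","w4.png")
rect("w4.png","r4.png",(530,-50),131)
E
```

```text
t: 6.45
tcp_pos: [510.4, -43.8, 145.1]
ee_rot: [[0.982, -0.19, -0.001], [-0.19, -0.982, 0.0], [-0.001, -0.0, -1.0]]
wrist_force: [0.4, -0.6, 0.8]
opening: 0.501
finger_force: 0.0
```

View pics/r4.png

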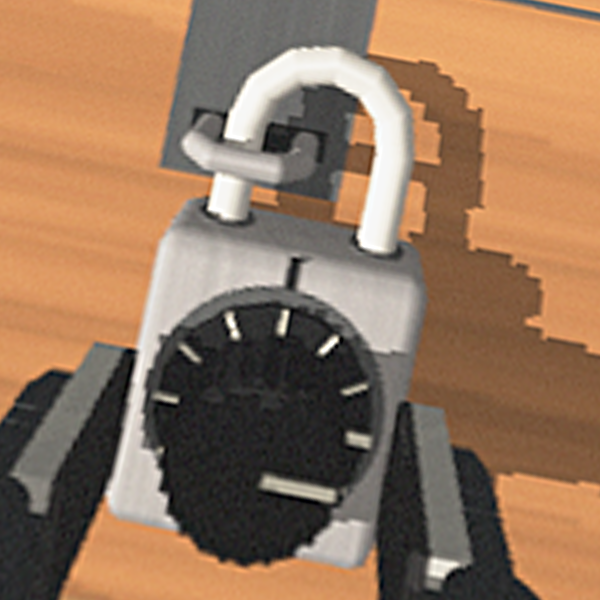

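```bash
python3 -m jog '{"xyz":[[0,0,-0.05],[0,0,0],[0,0,0],[0,0,0],[0,0,0],[0,0,0],[0,0,0]],"turn":[[0,0,0],[0,0,0],[0,0,0],[0,0,0],[0,0,0],[0,0,0],[0,0,0]],"grip":[0.2,0.2,0.2,0.2,0.2,0.2,0.2]}' 60
python3 -m jog '{"xyz":[[-0.5,0,0],[-0.5,0,0],[-0.5,0,0],[-0.5,0,0],[-0.4,0,0],[-0.4,0,0],[-0.3,0,0],[0,0,0]],"turn":[[0,0,0],[0,0,0],[0,0,0],[0,0,0],[0,0,0],[0,0,0],[0,0,0],[0,0,0]],"grip":[0.2,0.2,0.2,0.2,0.2,0.2,0.2,0.2]}'
```

```text
t: 7.2
tcp_pos: [510.5, -44.0, 146.1]
ee_rot: [[0.982, -0.191, -0.0], [-0.191, -0.982, -0.0], [-0.0, 0.0, -1.0]]
wrist_force: [-1.7, -0.7, 6.1]
opening: 0.285
finger_force: 58.9
t: 8.0
tcp_pos: [480.2, -37.9, 146.1]
ee_rot: [[0.982, -0.191, 0.001], [-0.191, -0.982, 0.0], [0.001, -0.0, -1.0]]
wrist_force: [3.1, -0.1, 4.0]
opening: 0.281
finger_force: 59.9
```

```bash
python3 -m jog '{"xyz":[[-0.2,0,0],[0,0,0]],"turn":[[0,0,0],[0,0,0]],"grip":[0.2,0.2]}'
python3 -m jog '{"xyz":[[-0.2,0,0],[0,0,0]],"turn":[[0,0,0],[0,0,0]],"grip":[0.2,0.2]}'
```

```text
t: 8.2
tcp_pos: [478.7, -37.6, 146.1]
ee_rot: [[0.982, -0.191, 0.001], [-0.191, -0.982, -0.0], [0.001, -0.0, -1.0]]
wrist_force: [4.0, -0.4, 2.9]
opening: 0.287
finger_force: 59.9
t: 8.4
tcp_pos: [477.2, -37.4, 146.2]
ee_rot: [[0.982, -0.191, 0.002], [-0.191, -0.982, -0.0], [0.002, -0.0, -1.0]]
wrist_force: [5.8, -0.6, 2.7]
opening: 0.284
finger_force: 59.7
```

Run:
```python
from h import *
snap("wrist","w5.png")
rect("w5.png","r5.png",(510,-45),117)
```

```text
(no output)
```

View pics/r5.png

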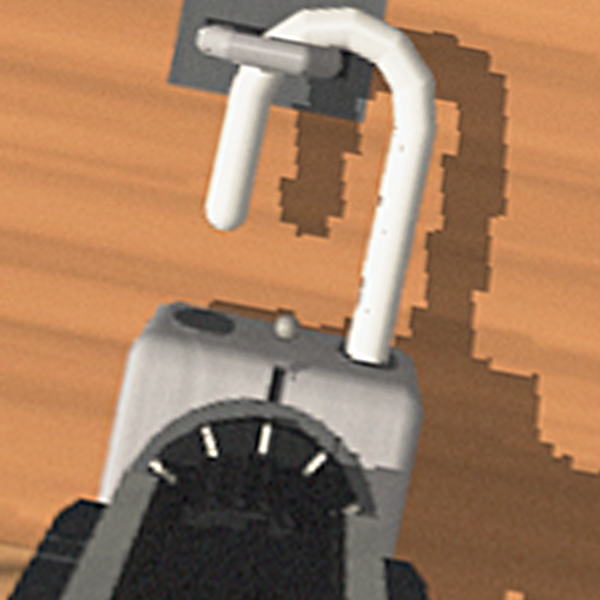

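```bash
python3 -m jog '{"xyz":[[-0.2,0,0],[0,0,0]],"turn":[[0,0,0],[0,0,0]],"grip":[0.2,0.2]}'
python3 -m jog '{"xyz":[[-0.2,0,0],[0,0,0],[0,0,0]],"turn":[[0,0,0],[0,0,0],[0,0,0]],"grip":[0.2,0.2,0.2]}'
```

```text
t: 8.65
tcp_pos: [476.7, -37.2, 146.3]
ee_rot: [[0.982, -0.191, 0.005], [-0.191, -0.982, -0.001], [0.005, -0.0, -1.0]]
wrist_force: [10.6, -2.2, -2.2]
opening: 0.284
finger_force: 59.4
t: 8.95
tcp_pos: [476.3, -37.0, 146.4]
ee_rot: [[0.982, -0.191, 0.008], [-0.191, -0.982, -0.001], [0.008, -0.001, -1.0]]
wrist_force: [16.3, -3.1, -8.6]
opening: 0.288
finger_force: 59.7
```

```bash
python3 -m jog '{"xyz":[[0.5,0,0],[0.6,0,0],[0.6,0,0],[0.6,0,0],[0.6,0,0],[0.6,0,0],[0.5,0,0],[0,0,0]],"turn":[[0,0,0],[0,0,0],[0,0,0],[0,0,0],[0,0,0],[0,0,0],[0,0,0],[0,0,0]],"grip":[0.2,0.2,0.2,0.2,0.2,0.2,0.2,0.2]}'
python3 - <<'E'
from h import *
snap("wrist","w6.png")
rect("w6.png","r6.png",(545,-50),117)
s=get_state();print(s["ee_rot"].T@(np.array([514.3,-44.7,146.3])-s["tcp_pos"]))
E
```

```text
t: 9.75
tcp_pos: [506.9, -43.4, 145.9]
ee_rot: [[0.982, -0.191, -0.011], [-0.191, -0.982, 0.001], [-0.011, 0.001, -1.0]]
wrist_force: [-12.7, 2.9, 24.2]
opening: 0.284
finger_force: 62.9
[ 7.46474112 -0.12457258 -0.44799825]
```

View pics/r6.png

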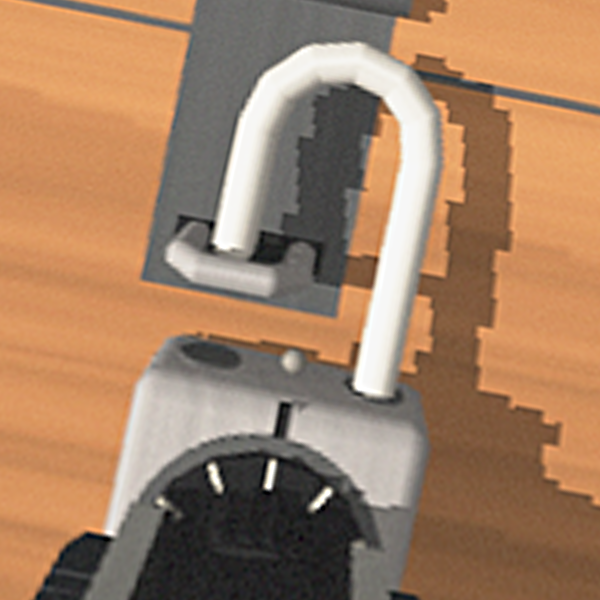

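```bash
python3 -m jog '{"xyz":[[0,0,-0.1],[0,0,0],[0.35,0,0],[0.35,0,0],[0,0,0]],"turn":[[0,0,0],[0,0,0],[0,0,0],[0,0,0],[0,0,0]],"grip":[0.2,0.2,0.2,0.2,0.2]}'
```

```text
t: 10.3
tcp_pos: [514.8, -45.0, 146.1]
ee_rot: [[0.982, -0.191, -0.008], [-0.191, -0.982, 0.001], [-0.008, 0.0, -1.0]]
wrist_force: [-6.4, 1.2, 9.2]
opening: 0.285
finger_force: 61.3
```

```bash
python3 -m jog '{"xyz":[[0,0,-0.15],[0,0,-0.15],[0,0,-0.1],[0,0,0]],"turn":[[0,0,0],[0,0,0],[0,0,0],[0,0,0]],"grip":[0.2,0.2,0.2,0.2]}'
python3 -m jog '{"xyz":[[0,0,-0.2],[0,0,-0.2],[0,0,-0.2],[0,0,0]],"turn":[[0,0,0],[0,0,0],[0,0,0],[0,0,0]],"grip":[0.2,0.2,0.2,0.2]}'
```

```text
t: 10.7
tcp_pos: [518.0, -45.4, 150.4]
ee_rot: [[0.982, -0.191, -0.001], [-0.191, -0.982, 0.0], [-0.001, 0.0, -1.0]]
wrist_force: [-0.0, 0.1, -5.9]
opening: 0.281
finger_force: 59.7
t: 11.1
tcp_pos: [518.7, -45.5, 157.2]
ee_rot: [[0.982, -0.191, 0.001], [-0.191, -0.982, -0.0], [0.001, -0.0, -1.0]]
wrist_force: [0.5, 0.8, -4.4]
opening: 0.286
finger_force: 59.7
```

```bash
python3 -m jog '{"xyz":[[-0.2,0,-0.1],[0,0,-0.5],[0,0,-0.7],[0,0,-1],[0,0,-1.5],[0,0,-1.5],[0,0,-1.5],[0,0,-1.5]],"turn":[[0,0,0],[0,0,0],[0,0,0],[0,0,0],[0,0,0],[0,0,0],[0,0,0],[0,0,0]],"grip":[0.2,0.2,0.2,0.2,0.2,0.2,0.2,0.2]}'
python3 -m jog '{"xyz":[[0,0,-1.5],[0,0,-1],[0,0,-0.5],[0,0,0],[0,0,0],[0,0,0],[0,0,0],[0,0,0]],"turn":[[0,0,0],[0,0,0],[0,0,0],[0,0,0],[0,0,0],[0,0,0],[0,0,0],[0,0,0]],"grip":[0.2,0.2,0.2,0.2,0.2,0.2,0.2,0.2]}'
python3 - <<'E'
from h import *
snap("wrist","w7.png"); s=get_state();print(s["tcp_pos"],s["wrist_force"],s["wrist_torque"])
R=s["ee_rot"];z=lambda p:s["tcp_pos"]+R@np.array(p)
# gap midpoint/toe tip/case expected, tool frame: case centre ~29mm below TCP; lock y=+14 is tool y -14
im=np.load("pics/w7.png.npz")["im"]
for n,p in dict(bow=(79.5,0,29),toe=(50,-14,29),gap=(34,-14,29),heel=(34,14,29),face=(23,-12,17),pointer=(0,8,-2)).items():
    u,v=proj("w7.png",z(p)).round().astype(int);print(n,u,v,im[v-2:v+3,u-2:u+3].mean((0,1)).round())
E
```

```text
t: 11.9
tcp_pos: [516.6, -45.1, 241.4]
ee_rot: [[0.982, -0.191, 0.001], [-0.191, -0.982, -0.0], [0.001, -0.0, -1.0]]
wrist_force: [-0.1, 0.5, -5.0]
opening: 0.283
finger_force: 59.7
t: 12.7
tcp_pos: [516.3, -45.1, 269.3]
ee_rot: [[0.982, -0.191, -0.001], [-0.191, -0.982, 0.0], [-0.001, 0.0, -1.0]]
wrist_force: [-0.2, -0.1, -5.2]
opening: 0.286
finger_force: 59.8
[516.36175131 -45.05422918 269.46352794] [-0.41104313 -0.62107582 -5.46759454] [0.02265049 0.03499866 0.07762817]
bow 254 113 [242. 240. 233.]
toe 231 164 [243. 241. 236.]
gap 232 189 [213. 146.  94.]
heel 276 189 [244. 242. 238.]
face 234 212 [203. 195. 188.]
pointer 268 264 [119. 114. 104.]
```

```bash
python3 -c "
from rig import *
print(sign_off())"
```

```text
the job is handed in; nothing more can be done
None
```

I handed the job in, but the hand-in gave back no verdict. The dial sits in the third click past the index and the shackle is fully drawn. The lock is off the staple and held level, dial up, about 12 cm above its starting height, and nothing else was touched as far as I could tell.

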